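Strip the lens edger's wheel pack into its storage cases

ROBOT

A 6-joint arm with a two-finger parallel gripper is mounted at the origin on a cart in front of the work surface, level with it; the furniture and walls round the work are solid. World frame = base frame: x ahead of the robot, y to its left, z up, the work surface at z = 0. Lengths are in m, angles in rad, forces in N, time in s.
With the tool pointing down it reaches from about 0.25 to 0.775 m from the base axis. Payload 4 kg.
Tool frame: the origin (TCP) lies at the centre of the arm's flange, where the gripper is bolted on; the fingertips stand 199 mm ahead of it and the grasp point (between the pads) lies 180 mm ahead of it (robot.tcp_to_tips is the distance from the TCP to the fingertips, in m); z points along the fingers, y is the line along which they close (so a half turn about z gives the same grasp; the last joint's range is limited). The gripper opens to 94 mm and grips with 3 to 60 N. Pads are 16 mm wide; open, the fingers measure 119 mm over their backs; the gripper's body (75 mm by 177 mm) begins 78 mm behind the grasp point.
Start: joints at [-1.432, 0.087, 1.371, -0, 1.684, -0.103], TCP at [0.132, -0.534, 0.405] pointing down, gripper open.
Joint ranges: [-3.1, 3.1], [-0.76, 2.03], [0.27, 2.55], [-1.08, 4.22], [0.17, 2.65], [-2.57, 2.57]. Speed limits (rad/s): [2.79, 2.79, 3.14, 3.14, 3.14, 3.14].

INTERFACE

Orientations are given as [roll, pitch, yaw] about the fixed x, y, z axes, in that order (R = Rz(yaw) Ry(pitch) Rx(roll)).
In Python, from bench import telemetry, snapshot, ticket, robot gives the robot as it stands.
- The arm moves only by the tool apply_moves, never from a script. Its argument "moves" is a list that holds one entry, the list of rows, each a list of 5 numbers: the shift along the tool's x, y, z in units of 50 mm (1.0 is 50 mm), then the turn about the tool's z in units of 10 degrees (1.0 is 10 degrees), then the closure, from 0 (fully open) to 1 (shut). A call has 1 to 10 rows; each row is the pose to reach, as a shift and turn from the pose commanded when the call began, along the tool's axes at that moment; what a row does not reach only later rows make up. A row lasts 1/8 s, in which the tool goes at most 62.5 mm and 10.7 degrees, less where a joint would pass 70% of its speed; a pose out of reach is approached as far as the arm can. A call with a gripper value outside its range is refused whole. The fingers move at their own pace and stop on an object; the grip force is fixed at half the most. Time passes only in rows, so rows that repeat a pose let the fingers close. It gives the time, the measured TCP pose, the force, the opening and the grip force at its end, in the units of the state.
- telemetry.get_obs(): the state, without advancing time (a new reading comes with each control period).
- snapshot(name): name is "scene" or "top"; returns a dict with "image" (480x640x3 uint8, red, green, blue), "fovy" (degrees; the focal length in pixels is half the picture's height over the tangent of half this angle, whatever the lens; pixels are square), "cx", "cy" (the principal point, pixels), "R" (3x3) and "t" (3): a world point X has camera coordinates R X + t. Camera axes: x right, y down, z forward; pixel columns grow to the right and rows downward; lengths in m; the calibration is good to about 2 mm. A picture is of the moment at which its call begins. There is no depth.
- ticket.close_job(): hands the job in; it is judged then, once.
The state is a dict: "time": time; "joint_positions": joint angles; "qvel": joint speeds; "joint_torque": joint torques, N m; "tool_pos": TCP position; "ee_rot": TCP orientation; "wrist_force": force on the tool from outside, world axes, zero at the start; "wrist_torque": the same for the moment, N m; "width": finger opening in m; "finger_force": force on a finger pad.
Only numpy, scipy, OpenCV 4.12 (cv2) and the standard library are available. Lean on these libraries where they do the work, as an engineer would, in place of code of your own. Each camera call takes 0.05 s, during which the arm holds its last target. There are 200 camera calls.

TASK

Strip the wheel pack of the lens edger from its upright spindle: take off the clamp collar and then the three diamond wheels, and lay each one gently (never dropped: the rims chip) in the open round storage case made for its size, flat on the felt inside the rim. Leave the bottle of cleaner standing where it is.

Things in the scene. Friction and masses are not known exactly. Their poses are not given: they have to be found in the camera images.
- spindle: Fixed stand with the edger's upright spindle: grey base 82 mm across, 10 mm high; flange 38 mm across, top at 14 mm; steel post 10 mm in diameter, tip at 60.5 mm above the bench. Origin: centre of the underside, on the bench; z up. Stacked on it, bottom up: large, medium, small wheel, collar (top at 74 mm), each resting loose on the one below; lift each straight up past the tip.
- collar_mid (a point): Loose clamp collar, already unscrewed: dark knurled steel ring 24 mm in diameter, 18 mm high, 14 mm bore, 30 to 60 g; top of the pack. The point is its centre, half-way up (9 mm above its underside); z is its axis, up at the start. Grip across the diameter.
- wheel_small_mid (a point): Loose diamond grinding wheel: flat disc, aluminium core and dark abrasive rim, 36 mm in diameter, 14 mm thick, 16 mm bore. Plain rim. Third from the bottom, under the collar. The point is its centre, half-way up (7 mm above its underside); z is its axis, up at the start. Grip it across the diameter by the rim; 50 to 240 g.
- wheel_medium_mid (a point): Loose diamond grinding wheel: flat disc, aluminium core and dark abrasive rim, 50 mm in diameter, 14 mm thick, 16 mm bore. One V groove round the rim. Second from the bottom. The point is its centre, half-way up (7 mm above its underside); z is its axis, up at the start. Grip it across the diameter by the rim; 50 to 240 g.
- wheel_large_mid (a point): Loose diamond grinding wheel: flat disc, aluminium core and dark abrasive rim, 64 mm in diameter, 14 mm thick, 16 mm bore. Two V grooves round the rim. Bottom of the pack, on the flange. The point is its centre, half-way up (7 mm above its underside); z is its axis, up at the start. Grip it across the diameter by the rim; 50 to 240 g.
- case_collar: Fixed open round storage case, black plastic, grey felt floor, 40 mm across outside (plus a thumb tab, 9 mm), for the clamp collar (smallest case). Recess 34 mm across, 3.5 mm deep: rim top 6 mm, felt floor 2.5 mm above the bench. Origin: centre of the underside, on the bench; z up. The part has 5 mm of play all round, lies flat on the felt and stands out above the rim.
- case_small: Fixed open round storage case, black plastic, grey felt floor, 52 mm across outside (plus a thumb tab, 9 mm), for the small wheel (second smallest case). Recess 46 mm across, 3.5 mm deep: rim top 6 mm, felt floor 2.5 mm above the bench. Origin: centre of the underside, on the bench; z up. The part has 5 mm of play all round, lies flat on the felt and stands out above the rim.
- case_medium: Fixed open round storage case, black plastic, grey felt floor, 66 mm across outside (plus a thumb tab, 9 mm), for the medium wheel (second largest case). Recess 60 mm across, 3.5 mm deep: rim top 6 mm, felt floor 2.5 mm above the bench. Origin: centre of the underside, on the bench; z up. The part has 5 mm of play all round, lies flat on the felt and stands out above the rim.
- case_large: Fixed open round storage case, black plastic, grey felt floor, 80 mm across outside (plus a thumb tab, 9 mm), for the large wheel (largest case). Recess 74 mm across, 3.5 mm deep: rim top 6 mm, felt floor 2.5 mm above the bench. Origin: centre of the underside, on the bench; z up. The part has 5 mm of play all round, lies flat on the felt and stands out above the rim.
- bottle_mid (a point): Loose bystander, not to be disturbed: white squeeze bottle of lens cleaner with a blue cap, 43 mm in diameter, 129 mm tall, standing upright. The point is on its axis 50 mm above the bench; z up. Fixed furniture about the work, in the base frame: blue vice at x 0.48-0.61, y 0.14-0.26, 116 mm tall; lamp hood from 0.39 m up over x > 0.34, y < -0.03; frame tray beyond x = 0.75.
There are look-alikes about, which are no part of the job. Leave any blue look-alike of the part that bears collar_mid alone.

How it is judged:
At the end, for the whole second after the job is handed in: The collar and the small, medium and large wheels each lie flat (within 0.035 rad) on the felt floor of the case of their own size: axis within 8 mm of the case's centre, height within -3 and +1.3 mm of resting on the floor, released and at rest (horizontal distance between collar_mid and case_collar below 0.008 m and z of collar_mid in the frame of case_collar between 0.0085 and 0.0128 m and angle between each of collar_mid, wheel_small_mid, wheel_medium_mid, wheel_large_mid's own z axis and vertical below 0.035 rad and linear speed of each of collar, wheel_small, wheel_medium, wheel_large below 0.01 m/s and horizontal distance between wheel_small_mid and case_small below 0.008 m and z of wheel_small_mid in the frame of case_small between 0.0065 and 0.0108 m and horizontal distance between wheel_medium_mid and case_medium below 0.008 m and z of wheel_medium_mid in the frame of case_medium between 0.0065 and 0.0108 m and horizontal distance between wheel_large_mid and case_large below 0.008 m and z of wheel_large_mid in the frame of case_large between 0.0065 and 0.0108 m); the robot touches nothing.
It fails at once if The collar is dropped (out of the fingers and faster than 0.6 m/s, a fall of about 18 mm) (contact force between the fingers and collar below 0.05 N and linear speed of collar above 0.6 m/s).
It fails at once if The small wheel is dropped (out of the fingers and faster than 0.6 m/s, a fall of about 18 mm) (contact force between the fingers and wheel_small below 0.05 N and linear speed of wheel_small above 0.6 m/s).
It fails at once if The medium wheel is dropped (out of the fingers and faster than 0.6 m/s, a fall of about 18 mm) (contact force between the fingers and wheel_medium below 0.05 N and linear speed of wheel_medium above 0.6 m/s).
It fails at once if The large wheel is dropped (out of the fingers and faster than 0.6 m/s, a fall of about 18 mm) (contact force between the fingers and wheel_large below 0.05 N and linear speed of wheel_large above 0.6 m/s).
It fails at once if The cleaner bottle is pushed more than 25 mm or knocked over (distance of bottle_mid from where it was at the start of the episode above 0.025 m or angle between bottle_mid's own z axis and vertical above 0.3 rad).
It also fails if it takes over 99 s, if anything falls off the work surface, if the arm or the gripper's body presses on something with over 40 N, if the wrist force passes 120 N, or if a joint passes its speed limit or range.

## Working session

There is one attempt and no reset: what is moved stays moved. The work goes in short steps, Python scripts to look and compute and a tool call to move; the robot and the scene stay as the last step left them, time stands still between calls to the robot, and variables do not carry over. Pictures are saved under pics/ and viewed, at most 14 in all, crops included, and the job is handed in when it is done.

Besides the shell and the picture viewer there is one more tool, called after "Emit:" as name(argument=value, ...), one argument or row to a line, values as JSON. apply_moves: Moves the arm, as the interface text tells. Its arguments: {"type":"object","properties":{"moves":{"type":"array","items":{"type":"array","items":{"type":"array","items":{"type":"number"}}}}},"required":["moves"]}

```bash
mkdir -p pics; python3 - <<'E'
from bench import telemetry, snapshot, robot
import cv2
for n in("scene","top"):
    s=snapshot(n); cv2.imwrite(f"pics/{n}0.png",s["image"][:,:,::-1]); print(n,s["fovy"],s["cx"],s["cy"],s["R"],s["t"])
o=telemetry.get_obs(); print(o)
E
```

```text
scene 52.597383123144326 325.78396675038454 232.9638177455037 [[-0.99543162 -0.09511323 -0.00832886]
 [-0.04938025  0.58752965 -0.80769456]
 [ 0.08171589 -0.80359342 -0.58954231]] [ 0.53801354 -0.00587573  0.94735253]
top 49.588772461878776 323.40796332857747 239.38535776888796 [[ 0.02738983 -0.99930015 -0.0254757 ]
 [-0.98240097 -0.0221986  -0.18546041]
 [ 0.18476509  0.03010708 -0.98232145]] [0.1249307  0.53306584 0.81649323]
{'time': 0.1, 'joint_positions': array([-1.43207541e+00,  8.78861682e-02,  1.37205787e+00, -1.49195137e-06,
        1.68358941e+00, -1.03120884e-01]), 'qvel': array([-0.00101781, -0.00192492, -0.00477271, -0.00077131,  0.0005923 ,
        0.00073425]), 'joint_torque': array([ 1.88958133e-03, -3.41251767e+01, -3.03301728e+01,  7.18939095e-02,
        3.04349838e-02, -9.94871948e-05]), 'tool_pos': array([ 0.13169168, -0.53390753,  0.40364102]), 'ee_rot': array([-3.13966202e+00, -1.98306791e-04,  2.41841446e-01]), 'wrist_force': array([ 0.14519291, -0.28367532,  0.02011455]), 'wrist_torque': array([-0.02768284, -0.00252859,  0.00233639]), 'finger_force': 0.0, 'width': 0.09366823945988517}
```

View pics/scene0.png

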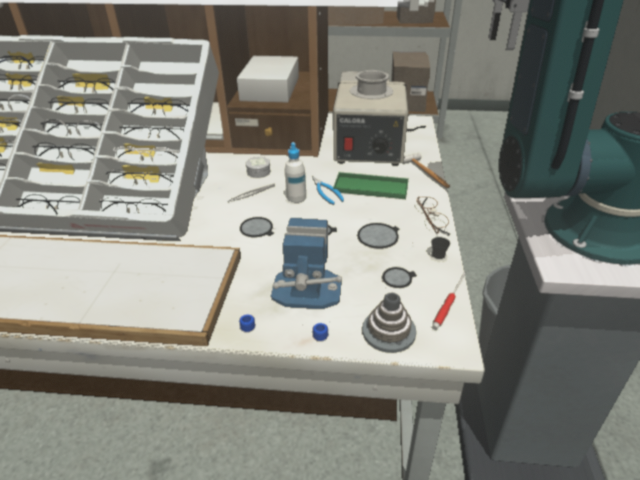

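View pics/top0.png

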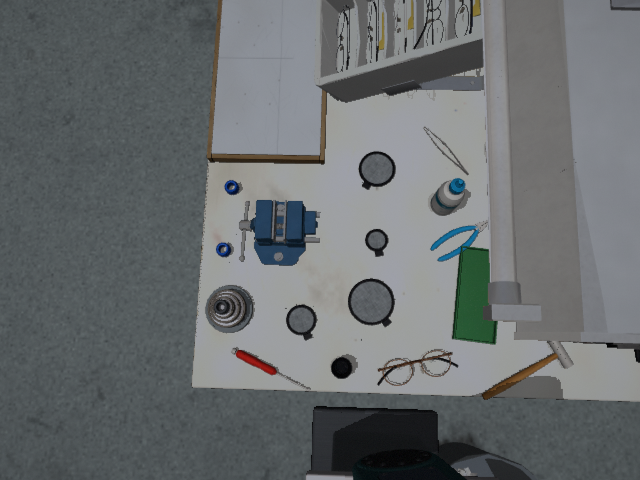

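The top view shows the spindle pack at about (230,309), with the collar at about (222,307). The cases are: large (371,302), small (301,320), medium (377,169) and collar (376,240). The bottle is at about (450,195), and the blue look-alike collars are at (232,187) and (223,250). In the scene view the pack is at (389,320) with the collar top at (392,298).

```bash
cat > h.py <<'E'
import numpy as np, cv2
from bench import snapshot, telemetry
def cast(s,px,z):
    f=240/np.tan(np.radians(s["fovy"]/2)); R,t=np.array(s["R"]),np.array(s["t"])
    px=np.atleast_2d(np.asarray(px,float))
    d=np.c_[(px[:,0]-s["cx"])/f,(px[:,1]-s["cy"])/f,np.ones(len(px))]@R
    c=-R.T@t
    return (c+d*((z-c[2])/d[:,2])[:,None])[:,:2]
def circ(P):
    a,*_=np.linalg.lstsq(np.c_[2*P,np.ones(len(P))],(P**2).sum(1),rcond=None)
    return a[:2],np.sqrt(a[2]+a[:2]@a[:2])
E
python3 - <<'E'
from h import *
s=snapshot("top"); g=cv2.cvtColor(s["image"],cv2.COLOR_RGB2GRAY)
m=(g<60).astype(np.uint8)
for n,c in dict(collar=(376,240),small=(301,320),medium=(377,169),large=(371,302)).items():
    cs,h=cv2.findContours((g<75).astype(np.uint8),cv2.RETR_CCOMP,cv2.CHAIN_APPROX_NONE)
    for k,(c1,hh) in enumerate(zip(cs,h[0])):
        if hh[3]<0 and len(c1)>30 and cv2.pointPolygonTest(c1,c,False)>0:
            inn=[cs[j] for j in range(len(cs)) if h[0][j][3]==k]; inn=max(inn,key=len)
            p=cast(s,inn[:,0],.005); print(n,"inner",circ(p))
            o=cast(s,c1[:,0],.006); cc,r=circ(o)
            for _ in range(5):
                d=np.linalg.norm(o-cc,axis=1); cc,r=circ(o[d<np.median(d)+.0015])
            print(n,"outer",cc,r)
print("bottle",cast(s,[(448,207)],0))
for n,box in(("top",(195,275,265,340)),("scene",(350,280,430,360))):
    s=snapshot(n); x0,y0,x1,y1=box
    cv2.imwrite(f"pics/c_{n}.png",cv2.resize(s["image"][y0:y1,x0:x1,::-1],None,fx=8 if n=="top" else 7,fy=8 if n=="top" else 7,interpolation=cv2.INTER_CUBIC))
E
```

```text
collar inner (array([0.54022638, 0.04698343]), np.float64(0.015338341082169223))
collar outer [0.53973205 0.04703483] 0.019200175463127748
small inner (array([0.39791227, 0.17457031]), np.float64(0.02130846301158155))
small outer [0.39793366 0.1741974 ] 0.025134463216478508
medium inner (array([0.67096102, 0.04736088]), np.float64(0.028200535233218936))
medium outer [0.67018736 0.0471881 ] 0.03213006256882589
large inner (array([0.43201725, 0.05542155]), np.float64(0.03522673829973744))
large outer [0.43209437 0.05520685] 0.03905462939876366
bottle [[ 0.60316034 -0.08055351]]
```

View pics/c_top.png

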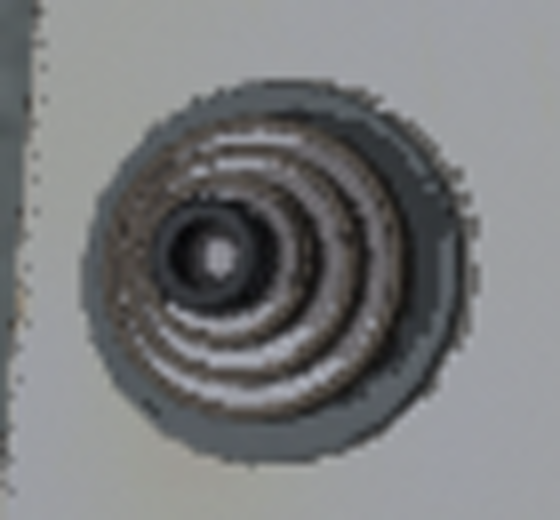

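View pics/c_scene.png

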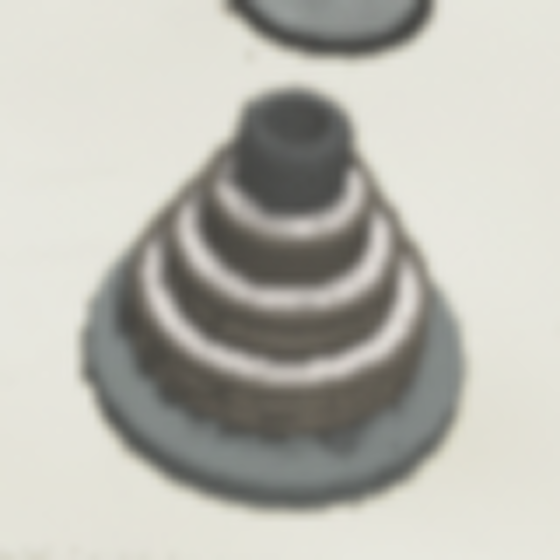

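The crops show the collar top ellipse at about (207,256) in the top crop and (296,118) in the scene crop. The base is centred at about (273,271) in the top crop.

```bash
python3 - <<'E'
from h import *
s=snapshot("top"); q=snapshot("scene")
u=lambda x,y,k,a,b:((x+.5)/k-.5+a,(y+.5)/k-.5+b)
print("collar top",cast(s,[u(207,256,8,195,275)],.074),"scene",cast(q,[u(296,118,7,350,280)],.074))
print("base top",cast(s,[u(273,271,8,195,275)],.008))
# small/med/large wheel outer ellipse in top crop: extremes (y ext.), centre
print("rod tip",cast(s,[u(219,258,8,195,275)],.0605))
print("black cup",cast(s,[(343,366)],.0))
sc=lambda *p:print(p[-1],cast(s,[p[:2]],0))
sc(223,250,'blue');sc(280,255,'vice')
print(telemetry.get_obs()["tool_pos"])
E
```

```text
collar top [[0.41277259 0.29887709]] scene [[0.41600099 0.30139954]]
base top [[0.41338979 0.29925355]]
rod tip [[0.41313913 0.29944441]]
black cup [[0.32226944 0.10067816]]
blue [[0.5162809  0.31737349]]
vice [[0.50968329 0.21567085]]
[ 0.13168736 -0.53398284  0.40442292]
```

Emit:
apply_moves(
  moves=[
    [[1.23,-3.49,1.08,0.7,0],[1.23,-3.49,1.08,1.39,0],[1.23,-3.49,1.08,1.39,0],[1.23,-3.49,1.08,1.39,0],[4.28,-7.47,1.48,1.39,0],[4.28,-7.47,1.48,1.39,0],[4.28,-7.47,1.48,1.39,0],[4.28,-7.47,1.48,1.39,0],[4.28,-7.47,1.48,1.39,0],[4.28,-7.47,1.48,1.39,0]],
  ],
)

```text
time: 1.6
tool_pos: [0.2506, -0.1206, 0.3317]
ee_rot: [3.139, -0.001, 0.001]
wrist_force: [-0.0, -0.8, 0.4]
width: 0.0941
finger_force: 0.0
```

Emit:
apply_moves(
  moves=[
    [[0.6,-4.4,0,0,0],[0.6,-4.4,0,0,0],[0.6,-4.4,0,0,0],[0.6,-4.4,0,0,0],[3.26,-8.4,0,0,0],[3.26,-8.4,0,0,0],[3.26,-8.4,0,0,0],[3.26,-8.4,0,0,0],[3.26,-8.4,0,0,0],[3.26,-8.4,0,0,0]],
  ],
)

```text
time: 2.85
tool_pos: [0.4153, 0.2976, 0.3302]
ee_rot: [3.14, 0.001, -0.005]
wrist_force: [-0.9, -0.3, 0.0]
width: 0.0943
finger_force: 0.0
```

Emit:
apply_moves(
  moves=[
    [[0,0,0.7,0,0],[0,0,1.38,0,0.4],[0,0,1.38,0,0.6],[0,0,1.38,0,0.6],[0,0,1.38,0,0.6]],
  ],
)

```text
time: 3.48
tool_pos: [0.414, 0.2996, 0.264]
ee_rot: [-3.14, -0.004, -0.002]
wrist_force: [-0.2, 0.3, 0.6]
width: 0.0576
finger_force: 0.0
```

```bash
python3 - <<'E'
from h import *
o=telemetry.get_obs(); print(o["tool_pos"],o["width"])
s=snapshot("scene")["image"][230:380,310:470,::-1]; t=snapshot("top")["image"][240:350,170:290,::-1]
cv2.imwrite("pics/g1.png",np.hstack([cv2.resize(s,(480,450)),cv2.resize(t,(310,450))]))
E
```

```text
[0.41404819 0.29955149 0.26401612] 0.05759802698692433
```

View pics/g1.png

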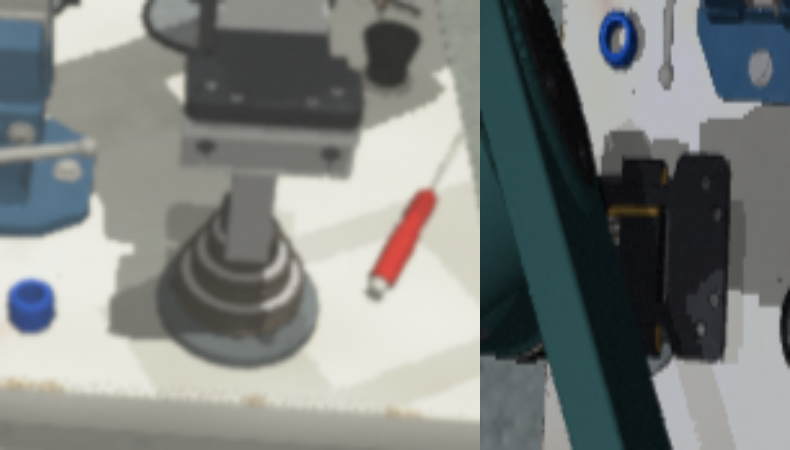

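The scene crop shows the near finger straddling the collar, with its tip at about (250,262) in the crop. I'll check its x against the collar.

```bash
python3 - <<'E'
from h import *
q=snapshot("scene")
for x in (228,250,273): print(cast(q,[(310+x/3,230+(250)/3),(310+x/3,230+262/3)],.065))
E
```

```text
[[0.4238779  0.32681898]
 [0.42391266 0.33453654]]
[[0.41364842 0.32592591]
 [0.41377627 0.33365027]]
[[0.40295777 0.32499258]
 [0.40318286 0.33272404]]
```

Emit:
apply_moves(
  moves=[
    [[0,0,0,0,0.9],[0,0,0,0,0.9],[0,0,0,0,0.9],[0,0,0,0,1],[0,0,0,0,1],[0,0,0,0,1]],
  ],
)

```text
time: 4.38
tool_pos: [0.4134, 0.2998, 0.2617]
ee_rot: [-3.141, -0.0, -0.001]
wrist_force: [0.0, 0.7, 1.5]
width: 0.023
finger_force: 30.0
```

Emit:
apply_moves(
  moves=[
    [[0,0,-0.8,0,1],[0,0,-1.57,0,1],[0,0,-1.57,-1,1],[0.13,4.0,-1.57,-2,1],[0.13,4.0,-1.57,-3,1],[0.13,4.0,-1.57,-4,1],[0.13,4.0,-1.57,-5,1],[2.53,5.06,-1.57,-6,1],[2.53,5.06,-1.57,-7,1],[2.53,5.06,-1.57,-8,1]],
  ],
)

```text
time: 5.62
tool_pos: [0.5423, 0.0444, 0.338]
ee_rot: [-3.139, 0.001, 1.398]
wrist_force: [-1.2, -0.5, -0.1]
width: 0.0233
finger_force: 30.0
```

Emit:
apply_moves(
  moves=[
    [[0,0,0,-1,1],[0,0,0,-1,1],[0,0,0,-1,1],[0,0,0,-1,1]],
  ],
)

```text
time: 6.12
tool_pos: [0.5394, 0.0468, 0.3403]
ee_rot: [3.141, 0.0, 1.569]
wrist_force: [-0.5, 0.2, 0.4]
width: 0.0231
finger_force: 30.0
```

Emit:
apply_moves(
  moves=[
    [[0,0,1.1,0,1],[0,0,2.0,0,1],[0,0,2.4,0,1],[0,0,2.56,0,1],[0,0,2.56,0,1],[0,0,2.56,0,1],[0,0,2.56,0,1]],
  ],
)

```text
time: 7.0
tool_pos: [0.5402, 0.0466, 0.2136]
ee_rot: [3.139, 0.0, 1.57]
wrist_force: [0.5, 0.1, -0.5]
width: 0.0232
finger_force: 30.0
```

```bash
python3 - <<'E'
from h import *
s=snapshot("scene")["image"][210:310,350:450,::-1]
cv2.imwrite("pics/g2.png",cv2.resize(s,(500,500)))
E
```

```text
(no output)
```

View pics/g2.png

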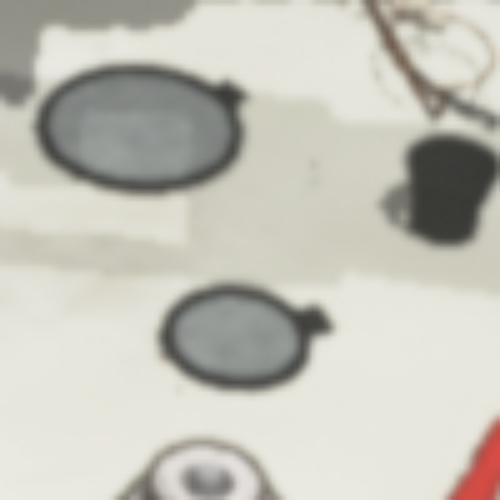

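The crop shows the large case at (140,128), the small case at (235,338) and the small wheel's top at (205,478). The collar case is hidden behind the vice here, so I'll seat the collar by force.

Emit:
apply_moves(
  moves=[
    [[0,0,0.03,0,1],[0,0,0.05,0,1],[0,0,0.07,0,1],[0,0,0.08,0,1],[0,0,0.08,0,1]],
  ],
)

```text
time: 7.68
tool_pos: [0.5396, 0.0466, 0.2083]
ee_rot: [-3.141, 0.0, 1.57]
wrist_force: [-1.0, 0.7, 0.8]
width: 0.023
finger_force: 30.0
```

Emit:
apply_moves(
  moves=[
    [[0,0,0.01,0,1],[0,0,0.02,0,1],[0,0,0.02,0,1],[0,0,0.02,0,1]],
  ],
)

```text
time: 8.18
tool_pos: [0.5396, 0.0466, 0.2082]
ee_rot: [3.142, 0.0, 1.57]
wrist_force: [-3.0, 0.4, 6.6]
width: 0.0232
finger_force: 30.0
```

Emit:
apply_moves(
  moves=[
    [[0,0,0,0,0.8],[0,0,0,0,0.5],[0,0,0,0,0.5],[0,0,0,0,0.5],[0,0,-0.5,0,0.5],[0,0,-1.5,0,0.3],[0,0,-2.6,0,0.3],[0,0,-2.6,0,0.3]],
  ],
)

```text
time: 9.18
tool_pos: [0.5409, 0.0467, 0.3432]
ee_rot: [3.13, 0.0, 1.57]
wrist_force: [-0.7, 0.5, 0.4]
width: 0.0657
finger_force: 0.0
```

Emit:
apply_moves(
  moves=[
    [[1.07,-2.4,0,1,0],[1.07,-2.4,0,2,0],[1.07,-2.4,0,3,0],[5.06,-2.51,0,4,0],[5.06,-2.51,0,5,0],[5.06,-2.51,0,6,0],[5.06,-2.51,0,7,0],[5.06,-2.51,0,8,0],[5.06,-2.51,0,9,0],[5.06,-2.51,0,9,0]],
  ],
)

```text
time: 10.42
tool_pos: [0.4142, 0.2998, 0.3356]
ee_rot: [3.14, 0.002, 0.001]
wrist_force: [-1.1, -0.2, 0.7]
width: 0.0938
finger_force: 0.0
```

```bash
python3 - <<'E'
from h import *
o=telemetry.get_obs(); print(o["tool_pos"],o["width"],o["ee_rot"])
s=snapshot("scene")["image"][250:370,330:450,::-1]; t=snapshot("top")["image"]
t=t[200:280,340:420,::-1]
cv2.imwrite("pics/g3.png",np.hstack([cv2.resize(s,(480,480)),cv2.resize(t,(320,480))]))
E
```

```text
[0.41415345 0.29978369 0.335632  ] 0.09384117799039549 [3.14028582e+00 2.08122657e-03 1.40644215e-03]
```

View pics/g3.png

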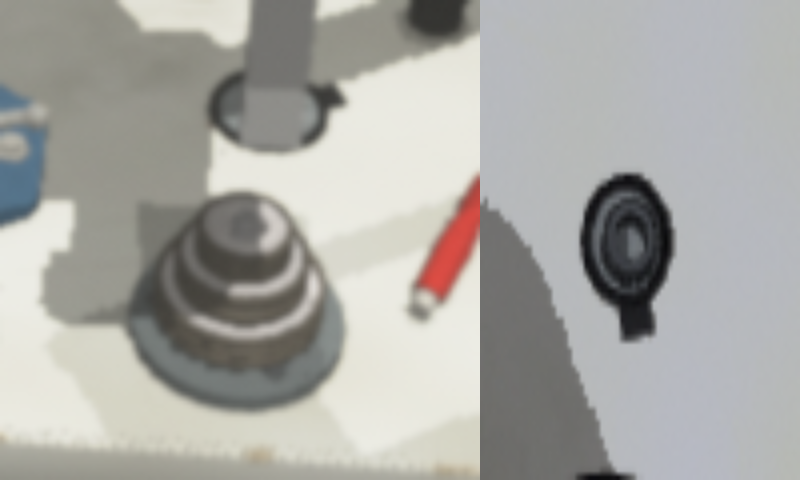

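The scene crop shows the collar gone from the pack, leaving the small wheel on top at (245,225). The top crop shows the collar sitting centred in its case at (628,240).

Emit:
apply_moves(
  moves=[
    [[0,0,1,0,0.2],[0,0,1.6,0,0.4],[0,0,1.78,0,0.45],[0,0,1.78,0,0.45],[0,0,1.78,0,0.45],[0,0,1.78,0,0.45]],
  ],
)

```text
time: 11.28
tool_pos: [0.4149, 0.3, 0.2497]
ee_rot: [-3.14, -0.003, -0.001]
wrist_force: [0.6, -0.3, -0.9]
width: 0.0517
finger_force: 0.0
```

Emit:
apply_moves(
  moves=[
    [[0,0,0,0,0.55],[0,0,0,0,0.7],[0,0,0,0,0.8],[0,0,0,0,0.8],[0,0,0,0,0.8],[0,0,0,0,0.8]],
  ],
)

```text
time: 12.02
tool_pos: [0.4145, 0.2999, 0.2486]
ee_rot: [-3.141, -0.001, -0.001]
wrist_force: [-0.6, 0.5, 3.1]
width: 0.0341
finger_force: 30.0
```

Emit:
apply_moves(
  moves=[
    [[0,0,-0.3,0,0.8],[0,0,-1.0,0,0.8],[0,0,-1.8,0,0.8],[0,0,-1.8,0,0.8],[0,0,-1.8,0,0.8],[0,0,-1.8,0,0.8]],
  ],
)

```text
time: 12.78
tool_pos: [0.414, 0.2994, 0.336]
ee_rot: [3.139, 0.004, -0.001]
wrist_force: [-0.1, 0.5, -1.0]
width: 0.0342
finger_force: 30.0
```

```bash
python3 - <<'E'
from h import *
o=telemetry.get_obs(); print(o["tool_pos"],o["width"],o["ee_rot"])
s=snapshot("scene")["image"][200:360,310:470,::-1]
cv2.imwrite("pics/g4.png",cv2.resize(s,(560,560),interpolation=cv2.INTER_CUBIC))
E
```

```text
[0.41395319 0.29944513 0.3359645 ] 0.034189701882512046 [ 3.13938276e+00  3.54964932e-03 -8.67860170e-04]
```

View pics/g4.png

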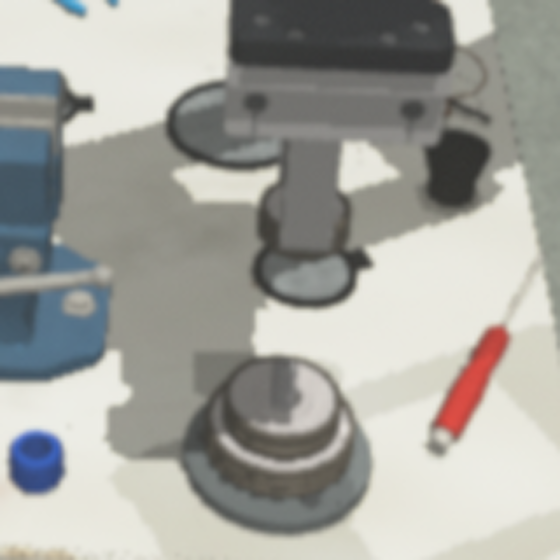

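The scene crop shows the small wheel held level and centred under the fingers at (304,220). Medium and large remain on the spindle at (283,400).

Emit:
apply_moves(
  moves=[
    [[-0.32,2.5,0,0,0.8],[-0.32,2.5,0,0,0.8],[-0.32,2.5,0,0,0.8],[-0.32,2.5,1,0,0.8],[-0.32,2.5,2,0,0.8],[-0.32,2.5,2.3,0,0.8],[-0.32,2.5,2.42,0,0.8],[-0.32,2.5,2.42,0,0.8],[-0.32,2.5,2.42,0,0.8]],
  ],
)

```text
time: 13.95
tool_pos: [0.3991, 0.1751, 0.219]
ee_rot: [-3.141, -0.004, -0.001]
wrist_force: [0.0, 0.3, -0.1]
width: 0.0342
finger_force: 30.0
```

Emit:
apply_moves(
  moves=[
    [[0,0,0.02,0,0.8],[0,0,0.04,0,0.8],[0,0,0.04,0,0.8],[0,0,0.04,0,0.8]],
  ],
)

```text
time: 14.45
tool_pos: [0.3982, 0.1747, 0.2151]
ee_rot: [3.141, 0.0, -0.001]
wrist_force: [-0.0, 0.9, -1.5]
width: 0.0342
finger_force: 30.0
```

Emit:
apply_moves(
  moves=[
    [[0,0,0.04,0,0.8],[0,0,0.08,0,0.8],[0,0,0.1,0,0.8],[0,0,0.11,0,0.8],[0,0,0.11,0,0.8],[0,0,0.11,0,0.8]],
  ],
)

```text
time: 15.2
tool_pos: [0.3983, 0.1747, 0.2097]
ee_rot: [3.142, -0.0, -0.001]
wrist_force: [0.2, 0.1, -1.1]
width: 0.0341
finger_force: 30.0
```

Emit:
apply_moves(
  moves=[
    [[0,0,0.01,0,0.8],[0,0,0.02,0,0.8],[0,0,0.02,0,0.8],[0,0,0.02,0,0.8]],
  ],
)

```text
time: 15.7
tool_pos: [0.3983, 0.1748, 0.209]
ee_rot: [3.142, -0.0, -0.001]
wrist_force: [-3.0, -0.3, 3.9]
width: 0.0342
finger_force: 30.0
```

Emit:
apply_moves(
  moves=[
    [[0,0,0,0,0.6],[0,0,0,0,0.4],[0,0,0,0,0.4],[0,0,0,0,0.4],[0,0,-0.8,0,0.3],[0,0,-1.8,0,0],[0,0,-2.54,0,0],[0.32,-2.5,-2.54,0,0],[0.32,-2.5,-2.54,0,0],[0.32,-2.5,-2.54,0,0]],
  ],
)

```text
time: 16.95
tool_pos: [0.4142, 0.3027, 0.3349]
ee_rot: [-3.141, 0.001, 0.004]
wrist_force: [-0.4, -0.2, -0.9]
width: 0.0937
finger_force: 0.0
```

Emit:
apply_moves(
  moves=[
    [[0,0,0,0,0.1],[0,0,1,0,0.2],[0,0,1.8,0,0.25],[0,0,2.06,0,0.3],[0,0,2.06,0,0.3],[0,0,2.06,0,0.3],[0,0,2.06,0,0.3],[0,0,2.06,0,0.3]],
  ],
)

```text
time: 17.95
tool_pos: [0.4147, 0.2999, 0.2338]
ee_rot: [-3.141, -0.002, -0.001]
wrist_force: [0.1, -0.7, -0.8]
width: 0.0659
finger_force: 0.0
```

```bash
python3 - <<'E'
from h import *
o=telemetry.get_obs(); print(o["tool_pos"],o["width"],o["ee_rot"])
s=snapshot("scene")["image"][200:360,310:470,::-1]
cv2.imwrite("pics/g5.png",cv2.resize(s,(560,560),interpolation=cv2.INTER_CUBIC))
E
```

```text
[0.41466462 0.2999445  0.23377568] 0.0658802081660701 [-3.14064743e+00 -1.85286775e-03 -6.92032480e-04]
```

View pics/g5.png

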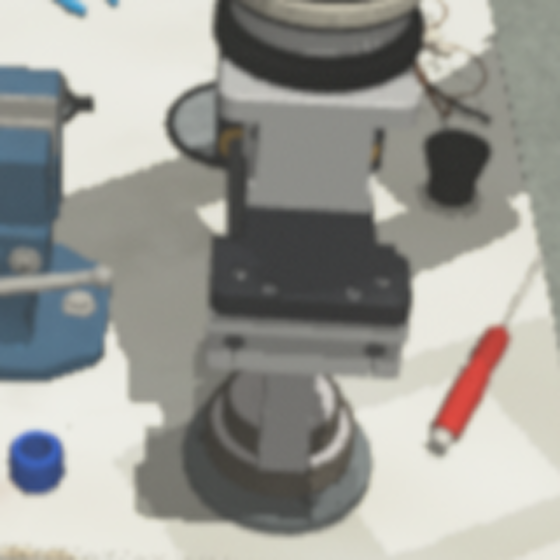

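The finger at (290,420) is lined up with the medium wheel and clears the large one. I'll close on it.

Emit:
apply_moves(
  moves=[
    [[0,0,0,0,0.4],[0,0,0,0,0.5],[0,0,0,0,0.65],[0,0,0,0,0.65],[0,0,0,0,0.65],[0,0,0,0,0.65]],
  ],
)

```text
time: 18.75
tool_pos: [0.4144, 0.2998, 0.2327]
ee_rot: [-3.141, 0.0, -0.001]
wrist_force: [0.1, 0.6, 0.3]
width: 0.0487
finger_force: 30.0
```

Emit:
apply_moves(
  moves=[
    [[0,0,-0.3,0,0.65],[0,0,-1.0,0,0.65],[0,0,-2.06,0,0.65],[0,0,-2.06,0,0.65],[0.11,4.0,-2.06,0,0.65],[0.11,4.0,-2.06,0,0.65],[0.11,4.0,-2.06,0,0.65],[0.11,4.0,-2.06,0,0.65],[2.5,5.05,-2.06,0,0.65],[2.5,5.05,-2.06,0,0.65]],
  ],
)

```text
time: 20.0
tool_pos: [0.5349, 0.0493, 0.3355]
ee_rot: [-3.141, 0.0, 0.0]
wrist_force: [-0.4, 0.7, 0.7]
width: 0.0486
finger_force: 30.0
```

Emit:
apply_moves(
  moves=[
    [[1.3,0,0,0,0.65],[2.62,0,0,0,0.65],[2.62,0,0,0,0.65],[2.62,0,0,0,0.65],[2.62,0,0,0,0.65],[2.62,0,0,0,0.65]],
  ],
)

```text
time: 20.75
tool_pos: [0.6639, 0.0496, 0.3373]
ee_rot: [3.142, -0.002, -0.0]
wrist_force: [-0.1, -0.4, -0.9]
width: 0.0485
finger_force: 30.0
```

Emit:
apply_moves(
  moves=[
    [[0,0.03,0,0,0.65],[0,0.03,0,0,0.65],[0,0.03,0.8,0,0.65],[0,0.03,0.8,0,0.65],[0,0.03,0.8,0,0.65]],
  ],
)

```text
time: 21.38
tool_pos: [0.6652, 0.0477, 0.2965]
ee_rot: [3.142, -0.001, -0.001]
wrist_force: [-0.0, 0.7, -0.8]
width: 0.0485
finger_force: 30.0
```

Emit:
apply_moves(
  moves=[
    [[0.1,0,0,0,0.65],[0.1,0,0.8,0,0.65],[0.1,0,1.4,0,0.65],[0.1,0,1.64,0,0.65],[0.1,0,1.64,0,0.65],[0.1,0,1.64,0,0.65],[0.1,0,1.64,0,0.65]],
  ],
)

```text
time: 22.25
tool_pos: [0.6707, 0.0477, 0.2157]
ee_rot: [3.141, -0.003, -0.001]
wrist_force: [-0.0, 0.1, -1.3]
width: 0.0485
finger_force: 30.0
```

```bash
python3 - <<'E'
from h import *
o=telemetry.get_obs(); print(o["tool_pos"],o["width"],o["ee_rot"])
t=snapshot("top")["image"][110:270,310:500,::-1]
cv2.imwrite("pics/g6.png",cv2.resize(t,(760,640))[:600])
E
```

```text
[0.67072197 0.04774082 0.21571035] 0.04849967433968993 [ 3.14149189e+00 -3.44504930e-03 -8.04806806e-04]
```

View pics/g6.png

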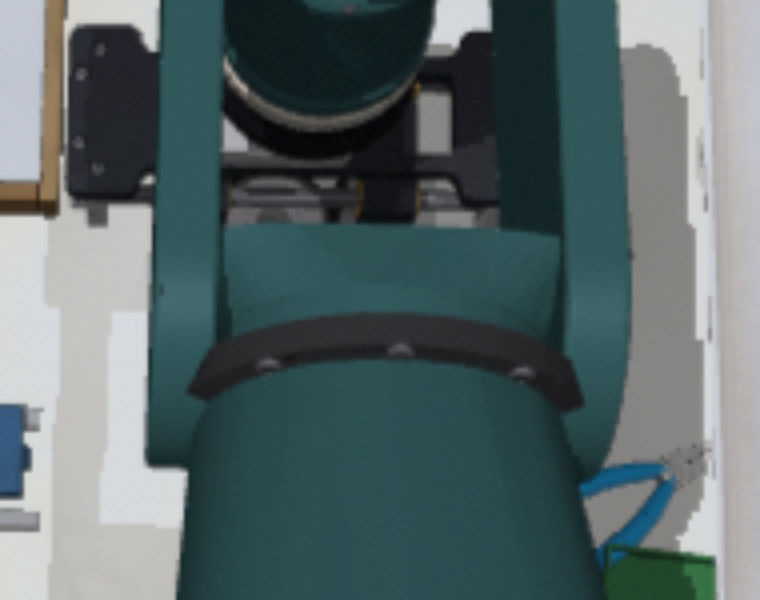

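The arm hides the case in the top view. The hood edge at column 710 is clear of the arm. I'll seat the wheel by force.

Emit:
apply_moves(
  moves=[
    [[0,0,0.04,0,0.65],[0,0,0.08,0,0.65],[0,0,0.12,0,0.65],[0,0,0.14,0,0.65],[0,0,0.14,0,0.65],[0,0,0.14,0,0.65]],
  ],
)

```text
time: 23.05
tool_pos: [0.6701, 0.0477, 0.2072]
ee_rot: [3.141, -0.0, -0.001]
wrist_force: [-2.5, -0.5, 4.1]
width: 0.0484
finger_force: 30.0
```

Emit:
apply_moves(
  moves=[
    [[0,0,0,0,0.4],[0,0,0,0,0.25],[0,0,0,0,0.25],[0,0,0,0,0.25],[0,0,-0.5,0,0.2],[0,0,-1.5,0,0.1],[0,0,-2.56,0,0],[0,0,-2.56,0,0],[-2.5,-0.5,-2.56,0,0],[-2.5,-0.5,-2.56,0,0]],
  ],
)

```text
time: 24.3
tool_pos: [0.5464, 0.0724, 0.3322]
ee_rot: [-3.142, 0.004, -0.001]
wrist_force: [0.1, 0.7, 1.0]
width: 0.0941
finger_force: 0.0
```

```bash
python3 -c "
from bench import telemetry as t; o=t.get_obs(); print(o['tool_pos'],o['width'])"
```

```text
[0.5464426  0.07242141 0.3322074 ] 0.09406029637225102
```

Emit:
apply_moves(
  moves=[
    [[-2.5,-0.6,0,0,0],[-2.5,-0.6,0,0,0],[-2.5,-0.6,0,0,0],[-2.63,-4.54,0,0,0],[-2.63,-4.54,0,0,0],[-2.63,-4.54,0,0,0],[-2.63,-4.54,0,0,0],[-2.63,-4.54,0,0,0],[-2.63,-4.54,0,0,0]],
  ],
)

```text
time: 25.42
tool_pos: [0.4168, 0.2983, 0.3343]
ee_rot: [3.141, 0.0, -0.003]
wrist_force: [0.4, 0.5, -1.0]
width: 0.094
finger_force: 0.0
```

Emit:
apply_moves(
  moves=[
    [[-0.04,-0.02,0,0,0],[-0.04,-0.02,1,0,0],[-0.04,-0.02,1.9,0,0.05],[-0.04,-0.02,2.28,0,0.1],[-0.04,-0.02,2.28,0,0.1],[-0.04,-0.02,2.28,0,0.1],[-0.04,-0.02,2.28,0,0.1],[-0.04,-0.02,2.28,0,0.1]],
  ],
)

```text
time: 26.42
tool_pos: [0.4146, 0.3006, 0.2218]
ee_rot: [-3.141, -0.002, -0.001]
wrist_force: [-0.1, 0.2, -0.9]
width: 0.0851
finger_force: 0.0
```

Emit:
apply_moves(
  moves=[
    [[0,0.02,0.03,0,0.15],[0,0.02,0.03,0,0.3],[0,0.02,0.03,0,0.5],[0,0.02,0.03,0,0.5],[0,0.02,0.03,0,0.5],[0,0.02,0.03,0,0.5]],
  ],
)

```text
time: 27.18
tool_pos: [0.4142, 0.2995, 0.2191]
ee_rot: [3.142, 0.0, -0.001]
wrist_force: [-0.5, -0.4, -1.0]
width: 0.0625
finger_force: 29.8
```

Emit:
apply_moves(
  moves=[
    [[0,0,-0.3,0,0.5],[0,0,-1.0,0,0.5],[0,0,-2.3,0,0.5],[0,0,-2.3,0,0.5],[0.36,4.88,-2.3,0,0.5],[0.36,4.88,-2.3,0,0.5],[0.36,4.88,-2.3,0,0.5],[0.36,4.88,-2.3,0,0.5],[0.36,4.88,-2.3,0,0.5],[0.36,4.88,-2.3,0,0.5]],
  ],
)

```text
time: 28.42
tool_pos: [0.4318, 0.0555, 0.3337]
ee_rot: [-3.141, 0.001, -0.002]
wrist_force: [-0.0, 0.2, -1.8]
width: 0.0625
finger_force: 29.8
```

Emit:
apply_moves(
  moves=[
    [[0,0,0,0,0.5],[0,0,1,0,0.5],[0,0,1.8,0,0.5],[0,0,2.3,0,0.5],[0,0,2.3,0,0.5],[0,0,2.3,0,0.5],[0,0,2.3,0,0.5],[0,0,2.3,0,0.5]],
  ],
)

```text
time: 29.42
tool_pos: [0.4325, 0.0556, 0.2204]
ee_rot: [3.142, -0.002, -0.001]
wrist_force: [-0.3, 0.0, -1.3]
width: 0.0626
finger_force: 29.8
```

Emit:
apply_moves(
  moves=[
    [[0,0,0.06,0,0.5],[0,0,0.12,0,0.5],[0,0,0.18,0,0.5],[0,0,0.21,0,0.5],[0,0,0.23,0,0.5],[0,0,0.23,0,0.5],[0,0,0.23,0,0.5]],
  ],
)

```text
time: 30.3
tool_pos: [0.4321, 0.0554, 0.2077]
ee_rot: [3.141, -0.0, -0.001]
wrist_force: [0.8, -0.3, -1.2]
width: 0.0626
finger_force: 29.8
```

Emit:
apply_moves(
  moves=[
    [[0,0,0.01,0,0.5],[0,0,0.02,0,0.5],[0,0,0.02,0,0.5],[0,0,0.02,0,0.5]],
  ],
)

```text
time: 30.8
tool_pos: [0.4321, 0.0555, 0.2075]
ee_rot: [3.141, -0.0, -0.001]
wrist_force: [-2.6, -0.3, 4.9]
width: 0.0625
finger_force: 29.7
```

Contact. I'll release, rise and retreat clear of the view.

Emit:
apply_moves(
  moves=[
    [[0,0,0,0,0.3],[0,0,0,0,0.1],[0,0,0,0,0.1],[0,0,0,0,0.1],[0,0,-0.5,0,0],[0,0,-1.5,0,0],[0,0,-2.5,0,0],[0,0,-2.5,0,0],[-3,-2,-2.5,0,0],[-3,-2,-2.5,0,0]],
  ],
)

```text
time: 32.05
tool_pos: [0.327, 0.1252, 0.3301]
ee_rot: [3.142, 0.003, -0.003]
wrist_force: [0.2, 1.4, 1.0]
width: 0.0941
finger_force: 0.0
```

Emit:
apply_moves(
  moves=[
    [[-1,-2,0,0,0],[-1,-4,0,0,0],[-1,-4,0,0,0],[-1,-4,0,0,0],[-1,-4,0,0,0]],
  ],
)

```text
time: 32.67
tool_pos: [0.2776, 0.3259, 0.33]
ee_rot: [3.139, 0.002, 0.002]
wrist_force: [-0.6, -0.8, 0.1]
width: 0.0943
finger_force: 0.0
```

```bash
python3 - <<'E'
from h import *
t=snapshot("top"); q=snapshot("scene")["image"]
o=telemetry.get_obs(); print(o["tool_pos"],o["wrist_force"])
a=cv2.resize(t["image"][140:350,270:480],(560,560)); b=cv2.resize(q[130:290,220:420],(240,192))
b=np.vstack([b,np.zeros((368,240,3),np.uint8)])
cv2.imwrite("pics/end.png",np.hstack([a,b])[:,:,::-1])
E
```

```text
[0.27816159 0.32440448 0.33049832] [ 0.47723607  0.60072544 -0.15689037]
```

View pics/end.png

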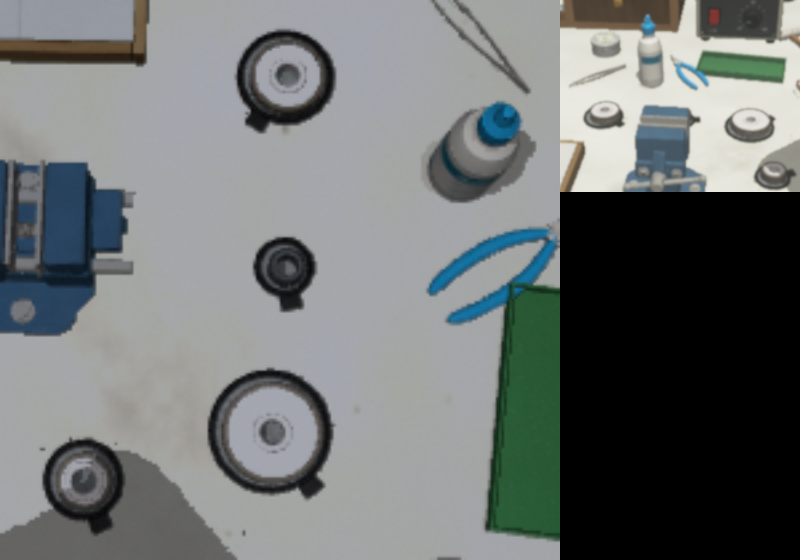

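All four parts sit inside their cases: medium (287,75), collar (287,268), large (272,432) and small (84,480). The bottle is upright at (475,150), where it started. Handing in.

```bash
python3 -c "
from bench import ticket; print(ticket.close_job())"
```

```text
the job is handed in; nothing more can be done
None
```

The collar and all three wheels were set down by force contact, each in its own case; the final picture shows them centred and the bottle unmoved, and I handed the job in at about 33 s with no verdict returned.

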